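# Load the inspection stage and hold the sprung camera boom at its mark

### The arm

A 7-joint arm with a two-finger parallel gripper is mounted at the origin on the work surface. World frame = base frame: x ahead of the robot, y to its left, z up, the work surface at z = 0. Lengths are in m, angles in rad, forces in N, time in s.
With the tool pointing down it reaches from about 0.425 to 0.925 m from the base axis. Payload 6.8 kg.
Tool frame: the origin (TCP) lies between the finger pads; the fingertips stand finger_overhang ahead of it and the grasp point (between the pads) lies 6 mm ahead of it (finger_overhang is the distance from the TCP to the fingertips, in m); z points along the fingers, y is the line along which they close (so a half turn about z gives the same grasp; the last joint's range is limited). The gripper opens to 85 mm and grips with 20 to 120 N. Pads are 22 mm wide; open, the fingers measure 114 mm over their backs; the gripper's body (76 mm by 85 mm) begins 54 mm behind the grasp point. The pads swing forward as they close: fully open they stand 13 mm farther back than shut.
Start: joints at [1.132, 0.477, 0.022, 1.555, -0.011, 1.109, -0.083], TCP at [0.219, -0.638, 0.256] pointing down, gripper open.
Joint ranges: [-2.96, 2.96], [-0.34, 2.1], [-1.41, 1.46], [0.24, 2.44], [-1.37, 4.51], [0.17, 1.92], [-2.96, 2.96]. Speed limits (rad/s): [2.39, 2.39, 3.14, 3.14, 3.14, 3.14, 3.14].

### API

Orientations are given as a unit quaternion [w, x, y, z].
In Python, from station import * gives the robot as it stands.
- The arm moves only by the tool drive_tool, never from a script. Its argument "increments" is a list of rows, each an object of numbers: "claw": the finger opening in m, from 0 to 0.0854; "dx", "dy", "dz": the shift along the tool's x, y, z in m; "wx", "wy", "wz": the turn, a rotation vector about the tool's x, y, z in degrees. A call has 1 to 20 rows; each row shifts and turns the commanded pose from where the row before left it, along the tool's axes as they then stand; what a row does not reach is not made up. A row lasts 1/8 s, in which the tool goes at most 62.5 mm and 10.7 degrees, less where a joint would pass 70% of its speed; a pose out of reach is approached as far as the arm can. A call with a gripper value outside its range is refused whole. The fingers move at their own pace and stop on an object; "newtons" is the grip in N (left out, the last holds). Time passes only in rows, so rows that do not move let the fingers close. It gives the time, the measured TCP pose, the force, the opening and the grip force at its end, in the units of the state.
- get_obs(): the state, without advancing time (a new reading comes with each control period).
- read_camera(name): name is "scene" or "top"; returns (picture, depth): 480x640x3 uint8, red, green, blue; 480x640 float32, m along the optical axis (not along the pixel's ray), 0 where there is no reading.
- calibration(name): a dict with "intrinsics" (3x3 intrinsics, pixels), "k1" (the pictures are not rectified: a ray, as slopes to the right and down, at radius r is drawn at 1 + k1 r^2 times it, then the intrinsics apply), "R" (3x3) and "t" (3): a world point X has camera coordinates R X + t. Camera axes: x right, y down, z forward; pixel columns grow to the right and rows downward; lengths in m; the calibration is good to about 2 mm. A picture is of the moment at which its call begins. calibration takes no time and is no camera call.
- hand_in(): hands the job in; it is judged then, once.
The state is a dict: "t": time; "q": joint angles; "joint_vel": joint speeds; "joint_torque": joint torques, N m; "eef_pos": TCP position; "tool_rot": TCP orientation; "contact_force": force on the tool from outside, world axes, zero at the start; "torque": the same for the moment, N m; "gripper_width": opening from 0.0 (shut) to 1.0 (fully open); "grasp_force": force on a finger pad.
Only numpy, scipy, OpenCV 4.12 (cv2) and the standard library are available. Lean on these libraries where they do the work, as an engineer would, in place of code of your own. Each camera call takes 0.05 s, during which the arm holds its last target. There are 200 camera calls.

### The job

While the inspection stand's camera boom is still parked, lay the lamp's heat-spreader disc flat and centred on the stand's round stage and then the smaller LED disc centred on top of it. Then take the grip of the camera head so that its lock button is squeezed in, draw the boom out until the full-width line of its scale is level with the mouth of the sleeve, and finish while still holding it there (it springs back if let go), with the stack as you laid it. Leave the other things on the bench where they are.

Things in the scene. Friction and masses are not known exactly. Their poses are not given: they have to be found in the camera images.
- stand: Fixed inspection stand. Grey base plate 170 wide, 12 thick, x -90 to 335 mm; blue column; level white sleeve (38 wide, 30 high) at height 210 mm, x -149 to 60 mm (its mouth), out of which the boom slides. Origin: on the bench under the column's axis. x: the way the boom extends; y: across it (lock button on the +y side); z up.
- stage_top (a point): Centre of the top face of the stand's round black stage, a light ring round its top (90 mm across, top 32 mm above the bench, 266 mm along the stand's x). Axes as the stand's. With the boom parked the camera barrel's axis is 130 mm from here, towards the column; at the mark it is right above.
- spreader_center (a point): Heat-spreader disc: plain aluminium, 60 mm across, 12 mm thick, fine grooves round the rim, about 90 g, loose on the bench to the right of the stand; the larger of the two discs. The point is its centre, half-way up; z is its axis.
- led_center (a point): LED disc: flat, white, 50 mm across, 9 mm thick, eight small LEDs in a ring on top, about 40 g, loose on the bench to the right of the stand. The point is its centre, half-way up; z is its axis (LED side up).
- grip (a point): Centre of the boom's black grip block (34 mm along x, 36 mm high, 210 mm above the bench), taken from above with a finger on each flank, closing along y. Fixed rubber flank at y = -16 mm; opposite it the lock button's face (26 mm long, 24 mm high) at y = +22 mm, +16 mm when squeezed in: 38 mm wide at rest, 32 mm squeezed. Parked at x = 89 mm of the stand. Axes as the stand's.
- boom (a joint): Extension of the boom (m): 0 parked and latched, 0.155 end stop; at 0.130 the full-width line is level with the sleeve's mouth. It leaves its latch only while the lock button is squeezed in. A spring pulls it back with 3.5 to 4.5 N; let go, it slides home and latches itself.
- lock_button (a joint): How far the lock button is squeezed in (m): 0 out, 0.006 fully in. It frees the latch beyond about 0.004; fully in takes about 4 N. Once the boom is off its latch the button has no more effect.
- scale_line (a point): The full-width black line (2 mm) right across the top of the boom's 14 mm wide aluminium bar; the other lines of the scale (every 10 mm) are shorter. Parked, it is hidden in the sleeve, 130 mm behind the mouth.
- sleeve_mouth (a point): Middle of the upper edge of the sleeve's open end (a black reading edge), where the scale is read. Axes as the stand's.
- cleaner_tin: Bystander: round tip-cleaner tin, 58 mm across, 27 mm high, with brass curls. Origin under its centre.
- flux_brush: Bystander: a small brush lying on the bench. Origin under its middle.
- tweezers: Bystander: steel tweezers 115 mm long, 5 mm high, lying on the bench. Origin under the middle.
- flux_bottle: Bystander: small amber bottle, 40 mm across, 75 mm high. Origin under its centre.
- barrel (a point): Camera barrel on the boom's end: upright, white, 44 mm across, from 85 mm below to 33 mm above the boom's axis, 47 mm further along x than the centre of the grip block. The point is on its axis, 210 mm above the bench.
Things that resemble listed ones, but are neither listed nor needed, are in the scene too. Leave any red look-alike of the part that bears led_center alone.

How it is judged:
On the way, in this order (a step that is already met when the one before it is completed fails the run):
1. the heat-spreader disc lies flat and centred on the stage, let go, with the boom parked (horizontal distance between spreader_center and stage_top below 0.005 m and z of spreader_center in the frame of stage_top between 0.004 and 0.008 m and angle between spreader_center's own z axis and vertical below 0.08 rad and contact force between the fingers and spreader below 0.1 N and value of joint boom below 0.01 m), for 0.2 s.
2. the LED disc lies flat and centred on the spreader, let go, with the boom parked (horizontal distance between spreader_center and stage_top below 0.005 m and z of spreader_center in the frame of stage_top between 0.004 and 0.008 m and angle between each of spreader_center, led_center's own z axis and vertical below 0.08 rad and horizontal distance between led_center and spreader_center below 0.005 m and z of led_center in the frame of stage_top between 0.0145 and 0.0185 m and contact force between the fingers and led_disc below 0.1 N and value of joint boom below 0.01 m), for 0.2 s.
3. the lock button is squeezed in while the boom is still parked (value of joint lock_button above 0.004 m and value of joint boom below 0.01 m and contact force between the fingers and boom above 1 N), for 0.02 s.
At the end, for the whole second after the job is handed in: Boom still, held by the fingers on the grip (over 2 N), its full-width line within 4 mm of the sleeve's mouth (joint 0.126 to 0.134); spreader flat on the stage, LED disc flat on the spreader, each within 5 mm of centre, at rest, untouched by the camera head (value of joint boom between 0.126 and 0.134 m and velocity of joint boom between -0.004 and 0.004 m/s and contact force between the fingers and boom above 2 N and horizontal distance between spreader_center and stage_top below 0.005 m and z of spreader_center in the frame of stage_top between 0.004 and 0.008 m and angle between each of spreader_center, led_center's own z axis and vertical below 0.08 rad and horizontal distance between led_center and spreader_center below 0.005 m and z of led_center in the frame of stage_top between 0.0145 and 0.0185 m and linear speed of each of spreader, led_disc below 0.01 m/s and contact force between boom and spreader below 0.1 N and contact force between boom and led_disc below 0.1 N); the arm keeps its last pose, push and grip.
It fails at once if another thing on the bench is moved by more than 20 mm (distance of any of cleaner_tin, flux_brush, tweezers, solder_reel, flux_bottle, parts_bin, multimeter, screwdriver from where it was at the start of the episode above 0.02 m).
It also fails if it takes over 64 s, if anything falls off the work surface, if the arm or the gripper's body presses on something with over 40 N, if the wrist force passes 120 N, or if a joint passes its speed limit or range.

## Working session

There is one attempt and no reset: what is moved stays moved. The work goes in short steps, Python scripts to look and compute and a tool call to move; the robot and the scene stay as the last step left them, time stands still between calls to the robot, and variables do not carry over. Pictures are saved under pics/ and viewed, at most 10 in all, crops included, and the job is handed in when it is done.

Besides the shell and the picture viewer there is one more tool, called after "Emit:" as name(argument=value, ...) on one line, values as JSON. drive_tool: Moves the arm, as the interface text tells. Its arguments: {"type":"object","properties":{"increments":{"type":"array","items":{"type":"object","properties":{"claw":{"type":"number"},"dx":{"type":"number"},"dy":{"type":"number"},"dz":{"type":"number"},"wx":{"type":"number"},"wy":{"type":"number"},"wz":{"type":"number"}}}},"newtons":{"type":"number"}},"required":["increments"]}

```bash
ls; mkdir -p pics; python3 - <<'E'
from station import *
import cv2,numpy as np
o=get_obs();print({k:np.round(v,3) for k,v in o.items()})
for n in("scene","top"):
    p,d=read_camera(n);cv2.imwrite(f"pics/{n}0.png",p[:,:,::-1]);np.savez(f"{n}0.npz",p=p,d=d)
    c=calibration(n);print(n,c, (d>0).mean())
E
```

```text
pics
{'t': np.float64(0.0), 'q': array([ 1.132,  0.478,  0.022,  1.556, -0.012,  1.109, -0.083]), 'joint_vel': array([-0.   , -0.   , -0.001, -0.003,  0.   , -0.   , -0.001]), 'joint_torque': array([ 0.0000e+00, -5.9645e+01,  1.6080e+00, -2.8120e+01,  1.2000e-02,
        9.0000e-03, -0.0000e+00]), 'eef_pos': array([ 0.219, -0.638,  0.255]), 'tool_rot': array([-0.001,  0.986,  0.165, -0.   ]), 'contact_force': array([-0.025, -0.514,  0.087]), 'torque': array([ 0.003, -0.031, -0.018]), 'grasp_force': np.float64(0.0), 'gripper_width': np.float64(1.002)}
scene {'intrinsics': array([[542.51237575,   0.        , 321.76639246],
       [  0.        , 542.51237575, 237.81735356],
       [  0.        ,   0.        ,   1.        ]]), 'k1': -0.15132395397929138, 'R': array([[ 0.39690674,  0.91770965, -0.01655379],
       [ 0.68777049, -0.30930504, -0.65673598],
       [-0.60781312,  0.24927773, -0.75393887]]), 't': array([-0.22200988, -0.29462935,  1.65140751])} 0.9960319010416666
top {'intrinsics': array([[518.9085155 ,   0.        , 322.23000898],
       [  0.        , 518.9085155 , 241.54562109],
       [  0.        ,   0.        ,   1.        ]]), 'k1': -0.13939293960183316, 'R': array([[-0.01853129, -0.99967561, -0.01747196],
       [-0.99142807,  0.02063327, -0.12901416],
       [ 0.12933281,  0.01493139, -0.99148882]]), 't': array([-7.90581790e-04,  5.82737647e-01,  1.23814577e+00])} 0.9963053385416667
```

View pics/scene0.png

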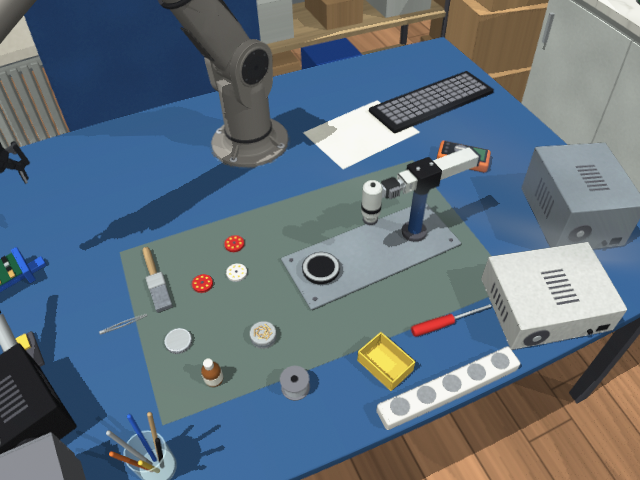

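View pics/top0.png

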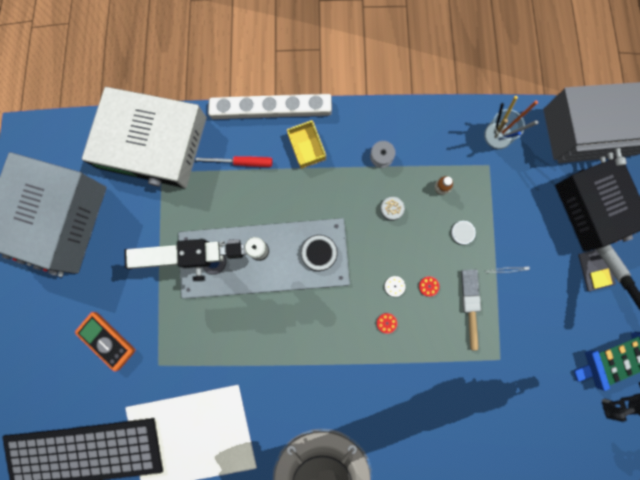

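The scene view shows the spreader at (178,340), LED disc at (236,272), stage at (321,267) and barrel at (371,200). In the top view they are at (463,233), (395,286), (319,253) and (256,247). The red look-alikes are at (429,286) and (387,323).

```bash
cat > h.py <<'E'
from station import *
import cv2,numpy as np
def ray(n,uv):
    c=calibration(n);K=c["intrinsics"]
    x=cv2.undistortPoints(np.array(uv,float).reshape(-1,1,2),K,np.array([c["k1"],0,0,0,0]),None,None,None,(3,50,1e-10)) if 0 else cv2.undistortPoints(np.array(uv,float).reshape(-1,1,2),K,np.array([c["k1"],0,0,0.]))
    x=x.reshape(-1,2);d=np.c_[x,np.ones(len(x))]@c["R"];return -c["R"].T@c["t"],d
def onplane(n,uv,z):
    o,d=ray(n,uv);return o+d*((z-o[2])/d[:,2])[:,None]
def proj(n,X):
    c=calibration(n);X=np.atleast_2d(X).astype(float)
    return cv2.projectPoints(X,cv2.Rodrigues(c["R"])[0],c["t"],c["intrinsics"],np.array([c["k1"],0,0,0.]))[0].reshape(-1,2)
def blob(mask,uv,r):
    """contour of the component of mask nearest uv inside window r"""
    m=np.zeros_like(mask,np.uint8);u,v=map(int,uv);sl=np.s_[v-r:v+r+1,u-r:u+r+1];m[sl]=mask[sl]
    cs,_=cv2.findContours(m,cv2.RETR_EXTERNAL,cv2.CHAIN_APPROX_NONE)
    return max(cs,key=cv2.contourArea).reshape(-1,2)
def circ(P):
    A=np.c_[2*P[:,:2],np.ones(len(P))];s=np.linalg.lstsq(A,(P[:,:2]**2).sum(1),rcond=None)[0]
    return s[:2],np.sqrt(s[2]+s[0]**2+s[1]**2)
def disc(n,img,uv,r,z,bright=150,sat=50):
    hsv=cv2.cvtColor(img,cv2.COLOR_RGB2HSV)
    m=cv2.morphologyEx(((hsv[...,2]>bright)&(hsv[...,1]<sat)).astype(np.uint8),cv2.MORPH_CLOSE,np.ones((5,5)))
    c=blob(m,uv,r);return circ(onplane(n,c,z))
E
python3 - <<'E'
from h import *
F={n:np.load(n+"0.npz") for n in("scene","top")}
T={"spreader":((178,340),(463,233),.012),"led":((236,272),(395,286),.009),"stage":((321,267),(319,253),.032),"tin":((263,333),(392,208),.027)}
for k,(a,b,z) in T.items():
    for n,uv in(("scene",a),("top",b)):
        p=F[n]["p"];print(k,n,p[uv[1],uv[0]],end=" ")
        r={"stage":24,"spreader":18,"led":14,"tin":18}[k]
        for br in (130,150,175):
            try:
                c,R=disc(n,p,uv,r,z,br,60);print(np.round(c,4),round(R*1e3,1),end=" | ")
            except Exception as e: print("x",end="|")
        print()
# depth near discs
for k,(a,b,z) in T.items():
    for n,uv in(("scene",a),("top",b)):
        d=F[n]["d"][uv[1],uv[0]];o,r=ray(n,[uv]);print(k,n,np.round(o+r[0]*d,3))
# base plate corners in top view: gray plate
p=F["top"]["p"];crop=p[205:310,110:480];cv2.imwrite("pics/c1.png",cv2.resize(crop,None,fx=2.16,fy=2.16,interpolation=cv2.INTER_CUBIC)[:,:,::-1])
p=F["scene"]["p"];crop=p[140:310,270:490];cv2.imwrite("pics/c2.png",cv2.resize(crop,None,fx=3.5,fy=3.5,interpolation=cv2.INTER_CUBIC)[:,:,::-1])
E
```

```text
spreader scene [199 206 207] [ 0.603  -0.3668] 50.7 | [ 0.6021 -0.368 ] 29.4 | [ 0.6017 -0.3678] 28.4 | 
spreader top [213 220 220] [ 0.6007 -0.3685] 53.3 | [ 0.6041 -0.371 ] 31.5 | [ 0.6036 -0.3702] 29.4 | 
led scene [145 145 145] [ 0.4714 -0.1888] 45.0 | [ 0.4715 -0.1891] 25.9 | [ 0.4709 -0.1889] 24.8 | 
led top [168 169 172] [ 0.4711 -0.191 ] 40.3 | [ 0.4721 -0.1916] 27.1 | [ 0.4713 -0.1908] 25.2 | 
stage scene [34 35 38] [0.5567 0.    ] 74.9 | [0.5599 0.0029] 72.8 | [0.5471 0.0165] 48.8 | 
stage top [42 43 45] [ 0.5556 -0.0036] 68.5 | [ 0.5556 -0.0036] 68.5 | [ 0.5502 -0.0051] 64.9 | 
tin scene [211 204 180] [ 0.6689 -0.1868] 45.1 | [ 0.6683 -0.1885] 27.8 | [ 0.6687 -0.1888] 26.9 | 
tin top [203 209 206] [ 0.6654 -0.1884] 52.6 | [ 0.6675 -0.1908] 28.7 | [ 0.6669 -0.1903] 26.7 | 
spreader scene [ 0.607 -0.367  0.016]
spreader top [ 0.6   -0.367  0.016]
led scene [ 0.474 -0.189  0.011]
led top [ 0.471 -0.191  0.009]
stage scene [ 0.559 -0.001  0.032]
stage top [ 0.555 -0.004  0.036]
tin scene [ 0.671 -0.188  0.026]
tin top [ 0.666 -0.189  0.022]
```

View pics/c1.png

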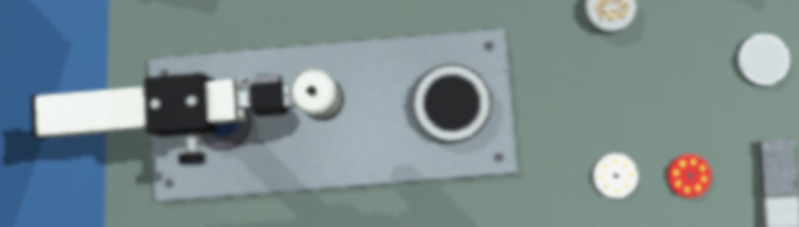

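View pics/c2.png

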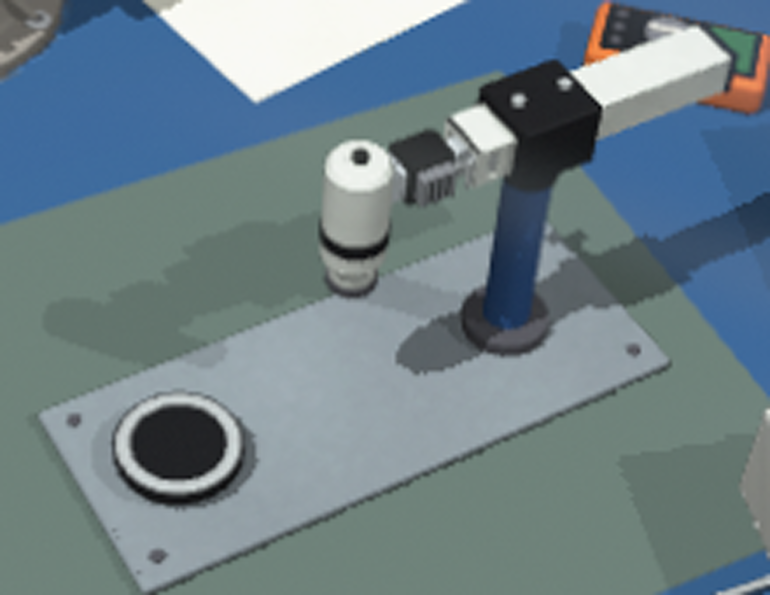

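The crops show the stage ring at top-crop (451,103), the plate corners, and the grip block at (267,96) with the barrel beside it at (314,92). The ribbed button is on the side away from the robot.

```bash
python3 - <<'E'
from h import *
F={n:np.load(n+"0.npz")["p"] for n in("scene","top")}
cs=[]
for n,uv in(("scene",(321,267)),("top",(319,253))):
    v=F[n].max(2)
    for th in(80,110,130):
        c,R=circ(onplane(n,blob((v<th).astype(np.uint8),uv,13 if n=="top" else 17),.032));print(n,th,np.round(c,4),round(R*1e3,1))
C=np.array([(147,58),(505,28),(518,172),(155,200)])/2.16+[110,205]
P=onplane("top",C-.25,.012)[:,:2];print(P,np.linalg.norm(P[1]-P[0]),np.linalg.norm(P[2]-P[1]))
C2=np.array([(40,412),(148,592),(670,362),(502,225)])/3.5+[270,140]
P2=onplane("scene",C2-.35,.012)[:,:2];print(P2,np.linalg.norm(P2[2]-P2[1]))
for a in(P[1]-P[0],P[2]-P[3],P2[1]-P2[2]):print("ang",np.arctan2(a[1],a[0]))
pc=(P[0]+P[1]+P[2]+P[3])/4;x=(P[1]-P[0]+P[2]-P[3]);x/=np.linalg.norm(x)
print("stage from plate",pc+x*(.266-.1225))
for n,uv in(("top",np.array([314,92])/2.16+[110,205]),("scene",np.array([360,157])/3.5+[270,140])):print("barrel top",onplane(n,uv-.3,.243))
# plate top-view axis via mask minAreaRect-free check: sleeve roof edge ends
print("sleeve rear mid/front",onplane("top",np.array([[34,115],[146,109],[236,100]])/2.16+[110,205],.225))
E
```

```text
scene 80 [ 0.5557 -0.0008] 30.7
scene 110 [ 0.5556 -0.0011] 31.4
scene 130 [ 0.5555 -0.0011] 31.7
top 80 [ 0.5571 -0.0028] 29.0
top 110 [ 0.5574 -0.0032] 30.3
top 130 [ 0.5572 -0.003 ] 31.2
[[ 0.61927718  0.35680313]
 [ 0.64548471 -0.06677364]
 [ 0.47731198 -0.07774806]
 [ 0.45177832  0.34482703]] 0.4243867454773835 0.1685304233187621
[[ 0.47686471 -0.07326381]
 [ 0.64714397 -0.06217535]
 [ 0.61972556  0.35707706]
 [ 0.44924474  0.31467638]] 0.4201480168423575
ang -1.5090031329772298
ang -1.5104457317174955
ang -1.5054909895543012
stage from plate [ 0.55722154 -0.00395535]
barrel top [[0.54674939 0.12365501 0.243     ]]
barrel top [[0.55086847 0.12724406 0.243     ]]
sleeve rear mid/front [[0.53084456 0.40708683 0.225     ]
 [0.53479867 0.29232048 0.225     ]
 [0.54196959 0.20245172 0.225     ]]
```

Emit:
drive_tool(increments=[{"wz": -10.65, "claw": 0.0854}, {"wz": -10.65}, {"wz": -10.65}, {"wz": -10.65}, {"wz": -10.65}, {"wz": -10.65}, {"wz": -10.65}, {"wz": 0}], newtons=25)

```text
schema error: expected keys claw, dx, dy, dz, wx, wy, wz
```

```bash
cat >> h.py <<'E'
from scipy.spatial.transform import Rotation as Ro
def go(*targets):
    o=get_obs();q=o["tool_rot"];R=Ro.from_quat([*q[1:],q[0]]);p=o["eef_pos"]
    Rt=Ro.from_euler("z",93.6,degrees=True)*Ro.from_euler("x",180,degrees=True)
    print("t",round(o["t"],2),"pos",np.round(p,4),"F",np.round(o["contact_force"],1),"w",o["gripper_width"],"turn",np.round((R.inv()*Rt).as_rotvec(True),2))
    for T in targets: d=R.inv().apply(np.array(T)-p);print("delta",np.round(d*1e3,1));p=np.array(T)
E
python3 -c "
import station;print([n for n in dir(station) if n[0]!='_'])
from h import *
go((.6027,-.369,.10))"
```

```text
['PlanningError', 'calibration', 'finger_overhang', 'get_obs', 'hand_in', 'read_camera']
t 0.1 pos [ 0.219  -0.638   0.2554] F [-0.1 -0.2 -0.1] w 0.9998156950075774 turn [-9.000e-02 -5.000e-02 -7.465e+01]
delta [ 450.2 -129.5  155.6]
```

Emit:
drive_tool(increments=[{"dx": 0, "dy": 0, "dz": 0, "wx": 0, "wy": 0, "wz": -10.65, "claw": 0.0854}, {"dx": 0, "dy": 0, "dz": 0, "wx": 0, "wy": 0, "wz": -10.65, "claw": 0.0854}, {"dx": 0, "dy": 0, "dz": 0, "wx": 0, "wy": 0, "wz": -10.65, "claw": 0.0854}, {"dx": 0, "dy": 0, "dz": 0, "wx": 0, "wy": 0, "wz": -10.65, "claw": 0.0854}, {"dx": 0, "dy": 0, "dz": 0, "wx": 0, "wy": 0, "wz": -10.65, "claw": 0.0854}, {"dx": 0, "dy": 0, "dz": 0, "wx": 0, "wy": 0, "wz": -10.65, "claw": 0.0854}, {"dx": 0, "dy": 0, "dz": 0, "wx": 0, "wy": 0, "wz": -10.65, "claw": 0.0854}, {"dx": 0, "dy": 0, "dz": 0, "wx": 0, "wy": 0, "wz": 0, "claw": 0.0854}], newtons=25)

```text
t: 1.1
eef_pos: [0.219, -0.6382, 0.2557]
tool_rot: [-0.0, 0.686, 0.728, 0.0]
contact_force: [-0.0, 0.3, 0.2]
gripper_width: 0.998
grasp_force: 0.0
```

```bash
python3 -c "
from h import *
print(finger_overhang)
go((.6027,-.369,.10))"
```

```text
0.025
t 1.1 pos [ 0.219  -0.6382  0.2557] F [-0.   0.3  0.2] w 0.9980404230522862 turn [ 0.   -0.06 -0.2 ]
delta [245.8 399.  156. ]
```

Emit:
drive_tool(increments=[{"dx": 0.0307, "dy": 0.0499, "dz": 0, "wx": 0, "wy": 0, "wz": 0, "claw": 0.0854}, {"dx": 0.0307, "dy": 0.0499, "dz": 0, "wx": 0, "wy": 0, "wz": 0, "claw": 0.0854}, {"dx": 0.0307, "dy": 0.0499, "dz": 0, "wx": 0, "wy": 0, "wz": 0, "claw": 0.0854}, {"dx": 0.0307, "dy": 0.0499, "dz": 0, "wx": 0, "wy": 0, "wz": 0, "claw": 0.0854}, {"dx": 0.0307, "dy": 0.0499, "dz": 0, "wx": 0, "wy": 0, "wz": 0, "claw": 0.0854}, {"dx": 0.0307, "dy": 0.0499, "dz": 0, "wx": 0, "wy": 0, "wz": 0, "claw": 0.0854}, {"dx": 0.0307, "dy": 0.0499, "dz": 0, "wx": 0, "wy": 0, "wz": 0, "claw": 0.0854}, {"dx": 0.0307, "dy": 0.0499, "dz": 0, "wx": 0, "wy": 0, "wz": 0, "claw": 0.0854}, {"dx": 0, "dy": 0, "dz": 0.05, "wx": 0, "wy": 0, "wz": 0, "claw": 0.0854}, {"dx": 0, "dy": 0, "dz": 0.05, "wx": 0, "wy": 0, "wz": 0, "claw": 0.0854}, {"dx": 0, "dy": 0, "dz": 0.05, "wx": 0, "wy": 0, "wz": 0, "claw": 0.0854}, {"dx": 0, "dy": 0, "dz": 0, "wx": 0, "wy": 0, "wz": 0, "claw": 0.0854}, {"dx": 0, "dy": 0, "dz": 0, "wx": 0, "wy": 0, "wz": 0, "claw": 0.0854}])

```text
t: 2.72
eef_pos: [0.6038, -0.3693, 0.1082]
tool_rot: [0.001, 0.686, 0.728, 0.0]
contact_force: [0.5, 0.2, 1.0]
gripper_width: 1.002
grasp_force: 0.0
```

```bash
python3 - <<'E'
from h import *
go((.6027,-.369,.10),(.6027,-.369,.022))
for n,uv,w in(("scene",(178,330),(120,90)),("top",(463,233),(80,60))):
    p,d=read_camera(n);u,v=uv;c=p[v-w[1]:v+w[1],u-w[0]:u+w[0]];cv2.imwrite(f"pics/{n}1.png",cv2.resize(c,(400,300),interpolation=cv2.INTER_CUBIC)[:,:,::-1])
a=np.hstack([cv2.imread("pics/scene1.png"),cv2.imread("pics/top1.png")]);cv2.imwrite("pics/both1.png",a)
E
```

```text
t 2.73 pos [ 0.6038 -0.3693  0.1082] F [0.5 0.2 1. ] w 1.0015743900983973 turn [ 0.12  0.06 -0.2 ]
delta [ 0.4 -1.1  8.2]
delta [ 0.1 -0.2 78. ]
```

View pics/both1.png

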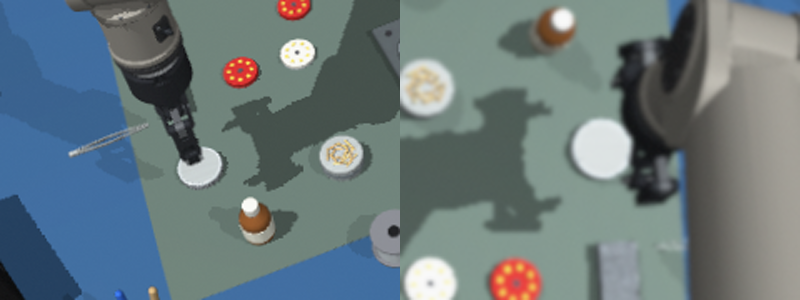

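The gripper hangs above the spreader with its fingers opening along world x. Nothing is within their reach: the bottle is at (250,220) and the tweezers at (110,140) in the scene crop. Next I descend and close.

Emit:
drive_tool(increments=[{"dx": 0, "dy": 0, "dz": 0.03, "wx": 0, "wy": 0, "wz": -0.2, "claw": 0.0854}, {"dx": 0, "dy": 0, "dz": 0.03, "wx": 0, "wy": 0, "wz": 0, "claw": 0.0854}, {"dx": 0, "dy": 0, "dz": 0.02, "wx": 0, "wy": 0, "wz": 0, "claw": 0.0854}, {"dx": 0, "dy": 0, "dz": 0.004, "wx": 0, "wy": 0, "wz": 0, "claw": 0.075}, {"dx": 0, "dy": 0, "dz": 0, "wx": 0, "wy": 0, "wz": 0, "claw": 0.068}, {"dx": 0, "dy": 0, "dz": 0, "wx": 0, "wy": 0, "wz": 0, "claw": 0.068}], newtons=25)

```text
t: 3.58
eef_pos: [0.6036, -0.3693, 0.0237]
tool_rot: [0.001, 0.684, 0.73, 0.0]
contact_force: [-0.4, 0.5, 0.8]
gripper_width: 0.8
grasp_force: 0.0
```

```bash
python3 -c "
from h import *
go((.6027,-.369,.022))"
```

```text
t 3.58 pos [ 0.6036 -0.3693  0.0237] F [-0.4  0.5  0.8] w 0.8000458634661879 turn [0.11 0.07 0.09]
delta [ 0.4 -0.9  1.7]
```

Emit:
drive_tool(increments=[{"dx": 0.0004, "dy": -0.0008, "dz": 0.0012, "wx": 0, "wy": 0, "wz": 0, "claw": 0.068}, {"dx": 0, "dy": 0, "dz": 0, "wx": 0, "wy": 0, "wz": 0, "claw": 0.05}, {"dx": 0, "dy": 0, "dz": 0, "wx": 0, "wy": 0, "wz": 0, "claw": 0.05}, {"dx": 0, "dy": 0, "dz": 0, "wx": 0, "wy": 0, "wz": 0, "claw": 0.05}, {"dx": 0, "dy": 0, "dz": 0, "wx": 0, "wy": 0, "wz": 0, "claw": 0.05}, {"dx": 0, "dy": 0, "dz": -0.02, "wx": 0, "wy": 0, "wz": 0, "claw": 0.05}, {"dx": 0, "dy": 0, "dz": -0.04, "wx": 0, "wy": 0, "wz": 0, "claw": 0.05}, {"dx": 0, "dy": 0, "dz": -0.04, "wx": 0, "wy": 0, "wz": 0, "claw": 0.05}, {"dx": 0, "dy": 0, "dz": 0, "wx": 0, "wy": 0, "wz": 0, "claw": 0.05}], newtons=30)

```text
t: 4.7
eef_pos: [0.6044, -0.3697, 0.1262]
tool_rot: [0.004, 0.684, 0.729, 0.001]
contact_force: [-0.1, 0.6, -1.7]
gripper_width: 0.684
grasp_force: 32.8
```

```bash
python3 - <<'E'
from h import *
go((.5564,-.0021,.12),(.5564,-.0021,.056))
p,d=read_camera("scene");c=p[230:370,100:260];cv2.imwrite("pics/s2.png",cv2.resize(c,None,fx=3,fy=3,interpolation=cv2.INTER_CUBIC)[:,:,::-1])
E
```

```text
t 4.7 pos [ 0.6044 -0.3697  0.1262] F [-0.1  0.6 -1.7] w 0.6837915691893515 turn [0.39 0.23 0.09]
delta [369.9 -24.2   4.6]
delta [ 0.3 -0.4 64. ]
```

View pics/s2.png

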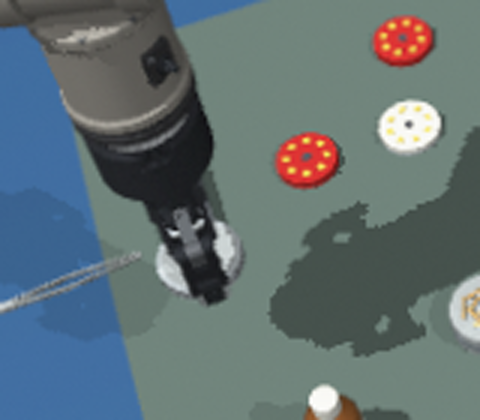

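The spreader is held between the pads at about (200,265) in the crop. Next I carry it to the stage.

Emit:
drive_tool(increments=[{"dx": 0.03, "dy": -0.0035, "dz": 0, "wx": 0, "wy": 0, "wz": 0, "claw": 0.05}, {"dx": 0.055, "dy": -0.0035, "dz": 0, "wx": 0, "wy": 0, "wz": 0, "claw": 0.05}, {"dx": 0.055, "dy": -0.0035, "dz": 0, "wx": 0, "wy": 0, "wz": 0, "claw": 0.05}, {"dx": 0.055, "dy": -0.0035, "dz": 0, "wx": 0, "wy": 0, "wz": 0, "claw": 0.05}, {"dx": 0.055, "dy": -0.0035, "dz": 0, "wx": 0, "wy": 0, "wz": 0, "claw": 0.05}, {"dx": 0.055, "dy": -0.0035, "dz": 0, "wx": 0, "wy": 0, "wz": 0, "claw": 0.05}, {"dx": 0.04, "dy": -0.003, "dz": 0, "wx": 0, "wy": 0, "wz": 0, "claw": 0.05}, {"dx": 0.025, "dy": 0, "dz": 0.02, "wx": 0, "wy": 0, "wz": 0, "claw": 0.05}, {"dx": 0, "dy": 0, "dz": 0.025, "wx": 0, "wy": 0, "wz": 0, "claw": 0.05}, {"dx": 0, "dy": 0, "dz": 0, "wx": 0, "wy": 0, "wz": 0, "claw": 0.05}, {"dx": 0, "dy": 0, "dz": 0, "wx": 0, "wy": 0, "wz": 0, "claw": 0.05}, {"dx": 0, "dy": 0, "dz": 0, "wx": 0, "wy": 0, "wz": 0, "claw": 0.05}])

```text
t: 6.25
eef_pos: [0.5546, -0.0014, 0.0769]
tool_rot: [0.0, 0.684, 0.729, 0.0]
contact_force: [0.5, -0.5, -0.8]
gripper_width: 0.683
grasp_force: 32.9
```

```bash
python3 - <<'E'
from h import *
go((.5564,-.0025,.056),(.5564,-.0025,.0545))
p,d=read_camera("scene");c=p[190:310,240:400];cv2.imwrite("pics/s3.png",cv2.resize(c,None,fx=4,fy=4,interpolation=cv2.INTER_CUBIC)[:,:,::-1])
E
```

```text
t 6.25 pos [ 0.5546 -0.0014  0.0769] F [ 0.5 -0.5 -0.8] w 0.6826506127959141 turn [0.07 0.01 0.05]
delta [-1.2  1.7 20.9]
delta [ 0.  -0.   1.5]
```

View pics/s3.png

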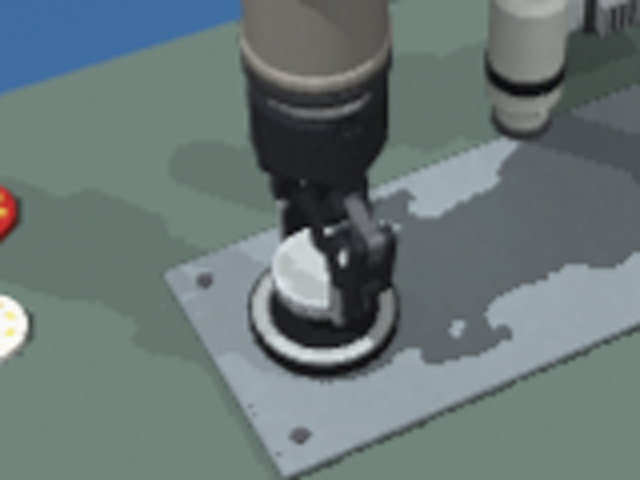

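The spreader hangs level over the stage, with the ring centred near (325,310). Next I lower it.

Emit:
drive_tool(increments=[{"dx": -0.0012, "dy": 0.0017, "dz": 0.01, "wx": 0, "wy": 0, "wz": 0, "claw": 0.05}, {"dx": 0, "dy": 0, "dz": 0.007, "wx": 0, "wy": 0, "wz": 0, "claw": 0.05}, {"dx": 0, "dy": 0, "dz": 0.002, "wx": 0, "wy": 0, "wz": 0, "claw": 0.05}, {"dx": 0, "dy": 0, "dz": 0, "wx": 0, "wy": 0, "wz": 0, "claw": 0.05}, {"dx": 0, "dy": 0, "dz": 0, "wx": 0, "wy": 0, "wz": 0, "claw": 0.05}])

```text
t: 6.92
eef_pos: [0.5559, -0.0019, 0.0572]
tool_rot: [0.0, 0.684, 0.73, 0.0]
contact_force: [-0.1, 0.1, -1.1]
gripper_width: 0.685
grasp_force: 32.9
```

```bash
python3 -c "
from h import *
go((.5564,-.0025,.0545))"
```

```text
t 6.92 pos [ 0.5559 -0.0019  0.0572] F [-0.1  0.1 -1.1] w 0.6852472718610556 turn [ 0.01 -0.    0.11]
delta [-0.7  0.4  2.7]
```

Emit:
drive_tool(increments=[{"dx": -0.0006, "dy": 0.0004, "dz": 0.0013, "wx": 0, "wy": 0, "wz": 0, "claw": 0.05}, {"dx": 0, "dy": 0, "dz": 0.001, "wx": 0, "wy": 0, "wz": 0, "claw": 0.05}, {"dx": 0, "dy": 0, "dz": 0, "wx": 0, "wy": 0, "wz": 0, "claw": 0.05}, {"dx": 0, "dy": 0, "dz": 0, "wx": 0, "wy": 0, "wz": 0, "claw": 0.05}])

```text
t: 7.42
eef_pos: [0.5563, -0.0025, 0.0548]
tool_rot: [0.0, 0.684, 0.73, 0.0]
contact_force: [-0.5, 0.2, -1.5]
gripper_width: 0.688
grasp_force: 32.9
```

```bash
python3 -c "
from h import *
go((.5564,-.0025,.0545))"
```

```text
t 7.42 pos [ 0.5563 -0.0025  0.0548] F [-0.5  0.2 -1.5] w 0.6880147645756157 turn [0.  0.  0.1]
delta [0.  0.1 0.3]
```

Emit:
drive_tool(increments=[{"dx": 0, "dy": 0, "dz": 0.0007, "wx": 0, "wy": 0, "wz": 0, "claw": 0.05}, {"dx": 0, "dy": 0, "dz": 0, "wx": 0, "wy": 0, "wz": 0, "claw": 0.05}, {"dx": 0, "dy": 0, "dz": 0, "wx": 0, "wy": 0, "wz": 0, "claw": 0.05}])

```text
t: 7.8
eef_pos: [0.5562, -0.0025, 0.0541]
tool_rot: [-0.0, 0.684, 0.73, -0.0]
contact_force: [0.3, 0.5, -1.7]
gripper_width: 0.683
grasp_force: 32.9
```

Emit:
drive_tool(increments=[{"dx": 0, "dy": 0, "dz": 0.0007, "wx": 0, "wy": 0, "wz": 0, "claw": 0.05}, {"dx": 0, "dy": 0, "dz": 0, "wx": 0, "wy": 0, "wz": 0, "claw": 0.05}, {"dx": 0, "dy": 0, "dz": 0, "wx": 0, "wy": 0, "wz": 0, "claw": 0.05}])

```text
t: 8.18
eef_pos: [0.5563, -0.0025, 0.0538]
tool_rot: [0.0, 0.684, 0.73, 0.0]
contact_force: [-1.5, 1.6, 5.9]
gripper_width: 0.684
grasp_force: 33.4
```

Contact is confirmed by +6 N upward, so I release and lift.

Emit:
drive_tool(increments=[{"dx": 0, "dy": 0, "dz": -0.0005, "wx": 0, "wy": 0, "wz": 0, "claw": 0.063}, {"dx": 0, "dy": 0, "dz": 0, "wx": 0, "wy": 0, "wz": 0, "claw": 0.066}, {"dx": 0, "dy": 0, "dz": 0, "wx": 0, "wy": 0, "wz": 0, "claw": 0.072}, {"dx": 0, "dy": 0, "dz": 0, "wx": 0, "wy": 0, "wz": 0, "claw": 0.08}, {"dx": 0, "dy": 0, "dz": 0, "wx": 0, "wy": 0, "wz": 0, "claw": 0.08}, {"dx": 0, "dy": 0, "dz": -0.015, "wx": 0, "wy": 0, "wz": 0, "claw": 0.08}, {"dx": 0, "dy": 0, "dz": -0.04, "wx": 0, "wy": 0, "wz": 0, "claw": 0.08}, {"dx": -0.03, "dy": 0, "dz": -0.02, "wx": 0, "wy": 0, "wz": 0, "claw": 0.08}, {"dx": -0.05, "dy": -0.02, "dz": 0, "wx": 0, "wy": 0, "wz": 0, "claw": 0.075}, {"dx": -0.05, "dy": -0.02, "dz": 0, "wx": 0, "wy": 0, "wz": 0, "claw": 0.07}, {"dx": -0.05, "dy": -0.02, "dz": 0, "wx": 0, "wy": 0, "wz": 0, "claw": 0.07}])

```text
t: 9.55
eef_pos: [0.5078, -0.1876, 0.1302]
tool_rot: [0.001, 0.684, 0.73, 0.0]
contact_force: [0.3, -0.0, 0.8]
gripper_width: 0.817
grasp_force: 0.0
```

```bash
python3 - <<'E'
from h import *
go((.4711,-.1899,.1),(.4711,-.1899,.021))
for n in("scene","top"):
    p,d=read_camera(n);uv=proj(n,[.5564,-.0021,.044])[0].round().astype(int);print(n,uv,p[uv[1],uv[0]],np.round(proj(n,[.5564,-.0021,.032])[0],1))
    np.savez(n+"1.npz",p=p,d=d)
    v=p.max(2)
    for th in(150,175,195):
        try:c,R=disc(n,p,uv,17 if n=="top" else 17,.044,th,60);print("sp",th,np.round(c,4),round(R*1e3,1))
        except Exception as e:print(th,e)
    c=p[uv[1]-30:uv[1]+30,uv[0]-33:uv[0]+33];cv2.imwrite(f"pics/p_{n}.png",cv2.resize(c,(396,360),interpolation=cv2.INTER_CUBIC)[:,:,::-1])
cv2.imwrite("pics/p4.png",np.hstack([cv2.imread(f"pics/p_{n}.png") for n in("scene","top")]))
E
```

```text
t 9.55 pos [ 0.5078 -0.1876  0.1302] F [ 0.3 -0.   0.8] w 0.8167378541824403 turn [0.09 0.04 0.12]
delta [  0.1 -36.8  30.2]
delta [ 0.1 -0.1 79. ]
scene [320 263] [200 207 207] [320.2 266.3]
sp 150 [ 0.5655 -0.006 ] 42.7
sp 175 [ 0.5649 -0.0026] 39.7
sp 195 [ 0.566  -0.0041] 37.9
top [318 252] [214 221 221] [318.3 252.5]
sp 150 [ 5.604e-01 -4.000e-04] 45.8
sp 175 [ 0.5646 -0.0025] 42.9
sp 195 [ 0.5592 -0.0027] 37.1
```

View pics/p4.png

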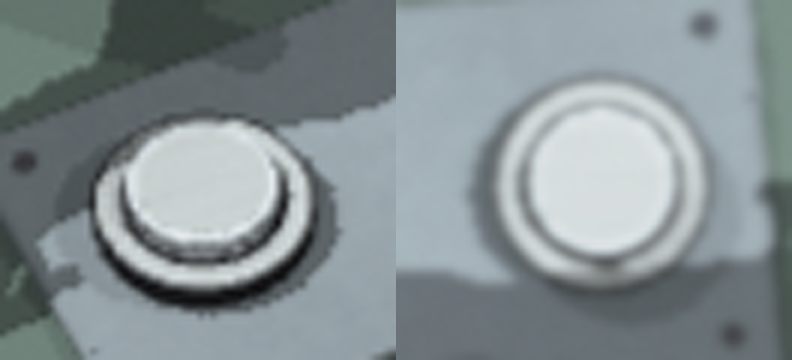

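Both crops show the spreader lying flat inside the ring. The disc centre is (202,181) in scene and (601,179) in top; the ring centre is (204,204) and (601.5,182).

```bash
python3 - <<'E'
from h import *
for n,a,b,off in(("scene",(202,181),(204,204),(320-33,263-30)),("top",(601-396,179),(601.5-396,182),(318-33,252-30))):
    f=lambda q:np.array(q)/6+off-.42
    D=onplane(n,f(a),.044)[0];S=onplane(n,f(b),.032)[0];print(n,np.round(D,4),np.round(S,4),"off",np.round((D-S)*1e3,1))
    v=np.load(n+"1.npz")["p"].min(2)
    u=f(a).round().astype(int);k=np.load(n+"1.npz")["p"]
    for th in(185,):
        m=cv2.erode((v>th).astype(np.uint8),np.ones((3,3)))
        q,l,st,ce=cv2.connectedComponentsWithStats(m,connectivity=4);i=l[u[1],u[0]]
        print(th,st[i],np.round(onplane(n,ce[i],.044),4))
E
```

```text
scene [ 0.5553 -0.0014  0.044 ] [ 0.5575 -0.0017  0.032 ] off [-2.2  0.3 12. ]
185 [309 255  23  17 304] [[ 0.5558 -0.0012  0.044 ]]
top [ 0.5577 -0.0034  0.044 ] [ 0.5578 -0.0033  0.032 ] off [-0.1 -0.1 12. ]
185 [309 241  21  22 359] [[ 0.5576 -0.0038  0.044 ]]
```

Emit:
drive_tool(increments=[{"dx": 0, "dy": -0.018, "dz": 0, "wx": 0, "wy": 0, "wz": 0, "claw": 0.066}, {"dx": 0, "dy": -0.0188, "dz": 0.03, "wx": 0, "wy": 0, "wz": 0, "claw": 0.066}, {"dx": 0, "dy": 0, "dz": 0.03, "wx": 0, "wy": 0, "wz": 0, "claw": 0.066}, {"dx": 0, "dy": 0, "dz": 0, "wx": 0, "wy": 0, "wz": 0, "claw": 0.066}, {"dx": 0, "dy": 0, "dz": 0, "wx": 0, "wy": 0, "wz": 0, "claw": 0.066}, {"dx": 0, "dy": 0, "dz": 0, "wx": 0, "wy": 0, "wz": 0, "claw": 0.066}], newtons=25)

```text
t: 10.4
eef_pos: [0.4723, -0.1882, 0.0702]
tool_rot: [0.001, 0.684, 0.73, 0.001]
contact_force: [1.0, -0.1, 0.2]
gripper_width: 0.772
grasp_force: 0.0
```

```bash
python3 -c "
from h import *
go((.4711,-.1899,.022))"
```

```text
t 10.4 pos [ 0.4723 -0.1882  0.0702] F [ 1.  -0.1  0.2] w 0.77202551733591 turn [0.12 0.04 0.14]
delta [-1.6 -1.4 48.2]
```

Emit:
drive_tool(increments=[{"dx": -0.0016, "dy": -0.0014, "dz": 0.025, "wx": 0, "wy": 0, "wz": 0, "claw": 0.066}, {"dx": 0, "dy": 0, "dz": 0.016, "wx": 0, "wy": 0, "wz": 0, "claw": 0.066}, {"dx": 0, "dy": 0, "dz": 0.004, "wx": 0, "wy": 0, "wz": 0, "claw": 0.066}, {"dx": 0, "dy": 0, "dz": 0, "wx": 0, "wy": 0, "wz": 0, "claw": 0.066}, {"dx": 0, "dy": 0, "dz": 0, "wx": 0, "wy": 0, "wz": 0, "claw": 0.066}])

```text
t: 11.02
eef_pos: [0.4705, -0.1902, 0.0245]
tool_rot: [0.0, 0.684, 0.73, 0.0]
contact_force: [0.2, -1.2, 0.4]
gripper_width: 0.77
grasp_force: 0.0
```

```bash
python3 -c "
from h import *
go((.4711,-.1899,.0235))"
```

```text
t 11.03 pos [ 0.4705 -0.1902  0.0245] F [ 0.2 -1.2  0.4] w 0.7698404815653737 turn [0.05 0.02 0.11]
delta [0.2 0.6 1. ]
```

Emit:
drive_tool(increments=[{"dx": 0, "dy": 0.0005, "dz": 0.001, "wx": 0, "wy": 0, "wz": 0, "claw": 0.06}, {"dx": 0, "dy": 0, "dz": 0, "wx": 0, "wy": 0, "wz": 0, "claw": 0.04}, {"dx": 0, "dy": 0, "dz": 0, "wx": 0, "wy": 0, "wz": 0, "claw": 0.04}, {"dx": 0, "dy": 0, "dz": 0, "wx": 0, "wy": 0, "wz": 0, "claw": 0.04}, {"dx": 0, "dy": 0, "dz": 0, "wx": 0, "wy": 0, "wz": 0, "claw": 0.04}], newtons=25)

```text
t: 11.65
eef_pos: [0.4708, -0.1901, 0.0234]
tool_rot: [0.0, 0.684, 0.73, 0.0]
contact_force: [-1.6, 1.0, 6.5]
gripper_width: 0.57
grasp_force: 25.2
```

```bash
python3 -c "
from h import *
go((.4711,-.1899,.13),(.5564,-.0024,.13),(.5564,-.0024,.09))"
```

```text
t 11.65 pos [ 0.4708 -0.1901  0.0234] F [-1.6  1.   6.5] w 0.5698866758018908 turn [0.03 0.02 0.1 ]
delta [   0.2    0.4 -106.6]
delta [181.6  97.2  -0. ]
delta [ 0. -0. 40.]
```

Emit:
drive_tool(increments=[{"dx": 0, "dy": 0, "dz": -0.02, "wx": 0, "wy": 0, "wz": 0, "claw": 0.04}, {"dx": 0, "dy": 0, "dz": -0.045, "wx": 0, "wy": 0, "wz": 0, "claw": 0.04}, {"dx": 0, "dy": 0, "dz": -0.04, "wx": 0, "wy": 0, "wz": 0, "claw": 0.04}, {"dx": 0.03, "dy": 0.016, "dz": 0, "wx": 0, "wy": 0, "wz": 0, "claw": 0.04}, {"dx": 0.045, "dy": 0.024, "dz": 0, "wx": 0, "wy": 0, "wz": 0, "claw": 0.04}, {"dx": 0.045, "dy": 0.024, "dz": 0, "wx": 0, "wy": 0, "wz": 0, "claw": 0.04}, {"dx": 0.04, "dy": 0.022, "dz": 0, "wx": 0, "wy": 0, "wz": 0, "claw": 0.04}, {"dx": 0.0216, "dy": 0.0112, "dz": 0.015, "wx": 0, "wy": 0, "wz": 0, "claw": 0.04}, {"dx": 0, "dy": 0, "dz": 0.02, "wx": 0, "wy": 0, "wz": 0, "claw": 0.04}, {"dx": 0, "dy": 0, "dz": 0, "wx": 0, "wy": 0, "wz": 0, "claw": 0.04}, {"dx": 0, "dy": 0, "dz": 0, "wx": 0, "wy": 0, "wz": 0, "claw": 0.04}, {"dx": 0, "dy": 0, "dz": 0, "wx": 0, "wy": 0, "wz": 0, "claw": 0.04}])

```text
t: 13.15
eef_pos: [0.5562, -0.003, 0.0938]
tool_rot: [0.001, 0.684, 0.729, 0.0]
contact_force: [0.1, 0.9, 0.2]
gripper_width: 0.568
grasp_force: 26.2
```

```bash
python3 -c "
from h import *
go((.5563,-.0022,.0674))"
```

```text
t 13.15 pos [ 0.5562 -0.003   0.0938] F [0.1 0.9 0.2] w 0.5679547581815415 turn [0.08 0.01 0.05]
delta [ 0.8  0.1 26.4]
```

Emit:
drive_tool(increments=[{"dx": 0.0007, "dy": 0, "dz": 0.012, "wx": 0, "wy": 0, "wz": 0, "claw": 0.04}, {"dx": 0, "dy": 0, "dz": 0.008, "wx": 0, "wy": 0, "wz": 0, "claw": 0.04}, {"dx": 0, "dy": 0, "dz": 0.003, "wx": 0, "wy": 0, "wz": 0, "claw": 0.04}, {"dx": 0, "dy": 0, "dz": 0, "wx": 0, "wy": 0, "wz": 0, "claw": 0.04}, {"dx": 0, "dy": 0, "dz": 0, "wx": 0, "wy": 0, "wz": 0, "claw": 0.04}, {"dx": 0, "dy": 0, "dz": 0, "wx": 0, "wy": 0, "wz": 0, "claw": 0.04}])

```text
t: 13.9
eef_pos: [0.5559, -0.0018, 0.0701]
tool_rot: [0.0, 0.684, 0.73, 0.0]
contact_force: [-0.1, -0.6, -0.7]
gripper_width: 0.567
grasp_force: 26.2
```

```bash
python3 -c "
from h import *
go((.5563,-.0022,.0674))"
```

```text
t 13.9 pos [ 0.5559 -0.0018  0.0701] F [-0.1 -0.6 -0.7] w 0.5670914907868161 turn [0.03 0.   0.1 ]
delta [-0.4  0.4  2.7]
```

Emit:
drive_tool(increments=[{"dx": -0.0003, "dy": 0.0004, "dz": 0.0015, "wx": 0, "wy": 0, "wz": 0, "claw": 0.04}, {"dx": 0, "dy": 0, "dz": 0.0006, "wx": 0, "wy": 0, "wz": 0, "claw": 0.04}, {"dx": 0, "dy": 0, "dz": 0, "wx": 0, "wy": 0, "wz": 0, "claw": 0.04}, {"dx": 0, "dy": 0, "dz": 0, "wx": 0, "wy": 0, "wz": 0, "claw": 0.04}])

```text
t: 14.4
eef_pos: [0.5561, -0.0021, 0.0678]
tool_rot: [0.0, 0.684, 0.73, 0.0]
contact_force: [-0.3, -0.1, -0.5]
gripper_width: 0.571
grasp_force: 26.2
```

Emit:
drive_tool(increments=[{"dx": 0, "dy": 0, "dz": 0.0006, "wx": 0, "wy": 0, "wz": 0, "claw": 0.04}, {"dx": 0, "dy": 0, "dz": 0, "wx": 0, "wy": 0, "wz": 0, "claw": 0.04}, {"dx": 0, "dy": 0, "dz": 0, "wx": 0, "wy": 0, "wz": 0, "claw": 0.04}])

```text
t: 14.78
eef_pos: [0.5562, -0.0021, 0.0675]
tool_rot: [0.0, 0.684, 0.73, 0.0]
contact_force: [-0.2, 0.1, 4.4]
gripper_width: 0.567
grasp_force: 26.6
```

Emit:
drive_tool(increments=[{"dx": 0, "dy": 0, "dz": -0.0005, "wx": 0, "wy": 0, "wz": 0, "claw": 0.053}, {"dx": 0, "dy": 0, "dz": 0, "wx": 0, "wy": 0, "wz": 0, "claw": 0.057}, {"dx": 0, "dy": 0, "dz": -0.0005, "wx": 0, "wy": 0, "wz": 0, "claw": 0.064}, {"dx": 0, "dy": 0, "dz": -0.001, "wx": 0, "wy": 0, "wz": 0, "claw": 0.07}, {"dx": 0, "dy": 0, "dz": 0, "wx": 0, "wy": 0, "wz": 0, "claw": 0.07}, {"dx": 0, "dy": 0, "dz": -0.02, "wx": 0, "wy": 0, "wz": 0, "claw": 0.07}, {"dx": 0, "dy": 0, "dz": -0.05, "wx": 0, "wy": 0, "wz": 0, "claw": 0.07}, {"dx": -0.02, "dy": 0, "dz": -0.055, "wx": 0, "wy": 0, "wz": 0, "claw": 0.07}, {"dx": -0.05, "dy": 0, "dz": -0.03, "wx": 0, "wy": 0, "wz": 0, "claw": 0.07}, {"dx": -0.05, "dy": 0, "dz": -0.03, "wx": 0, "wy": 0, "wz": 0, "claw": 0.07}, {"dx": -0.04, "dy": 0, "dz": -0.05, "wx": 0, "wy": 0, "wz": 0, "claw": 0.07}, {"dx": 0, "dy": 0, "dz": 0, "wx": 0, "wy": 0, "wz": 0, "claw": 0.07}])

```text
t: 16.27
eef_pos: [0.568, -0.1655, 0.307]
tool_rot: [0.004, 0.686, 0.727, 0.001]
contact_force: [-0.2, 0.1, -0.5]
gripper_width: 0.818
grasp_force: 0.0
```

```bash
python3 - <<'E'
from h import *
go((.5454,-.16,.30),(.5454,.1745,.30))
for n in("scene","top"):
    p,d=read_camera(n);uv=proj(n,[.5564,-.0021,.053])[0].round().astype(int);print(n,uv)
    np.savez(n+"2.npz",p=p,d=d)
    c=p[uv[1]-30:uv[1]+30,uv[0]-33:uv[0]+33];cv2.imwrite(f"pics/q_{n}.png",cv2.resize(c,(396,360),interpolation=cv2.INTER_CUBIC)[:,:,::-1])
cv2.imwrite("pics/q4.png",np.hstack([cv2.imread(f"pics/q_{n}.png") for n in("scene","top")]))
E
```

```text
t 16.27 pos [ 0.568  -0.1655  0.307 ] F [-0.2  0.1 -0.5] w 0.817568375856634 turn [ 0.4   0.22 -0.29]
delta [  6.8 -22.3   6.8]
delta [333.9  19.3  -1.1]
scene [320 261]
top [318 252]
```

View pics/q4.png

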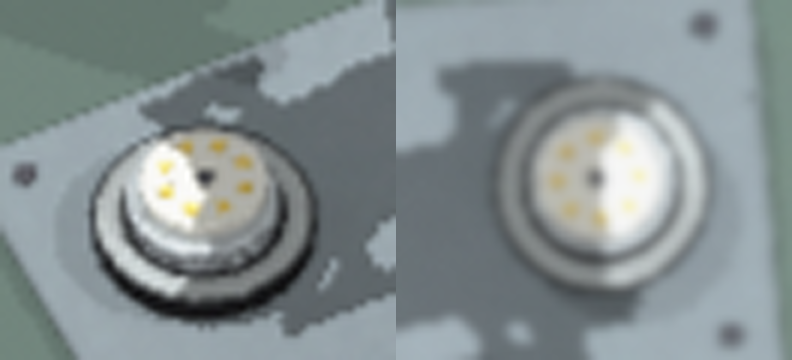

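The LED disc sits flat and centred on the spreader: (205,177) in scene and (597,178) against ring centre (601,182) in top, under about 2 mm off. Next I move over the grip.

Emit:
drive_tool(increments=[{"dx": 0.04, "dy": -0.001, "dz": 0, "wx": 0, "wy": 0, "wz": -0.3, "claw": 0.07}, {"dx": 0.055, "dy": -0.001, "dz": 0, "wx": 0, "wy": 0, "wz": 0, "claw": 0.07}, {"dx": 0.055, "dy": -0.001, "dz": 0, "wx": 0, "wy": 0, "wz": 0, "claw": 0.07}, {"dx": 0.055, "dy": 0, "dz": 0, "wx": 0, "wy": 0, "wz": 0, "claw": 0.07}, {"dx": 0.055, "dy": 0, "dz": 0, "wx": 0, "wy": 0, "wz": 0, "claw": 0.07}, {"dx": 0.05, "dy": 0, "dz": 0, "wx": 0, "wy": 0, "wz": 0, "claw": 0.07}, {"dx": 0.0307, "dy": 0, "dz": 0, "wx": 0, "wy": 0, "wz": 0, "claw": 0.07}, {"dx": 0, "dy": 0, "dz": 0, "wx": 0, "wy": 0, "wz": 0, "claw": 0.07}, {"dx": 0, "dy": 0, "dz": 0, "wx": 0, "wy": 0, "wz": 0, "claw": 0.07}, {"dx": 0, "dy": 0, "dz": 0, "wx": 0, "wy": 0, "wz": 0, "claw": 0.07}])

```text
t: 17.62
eef_pos: [0.5398, 0.1775, 0.3024]
tool_rot: [0.0, 0.683, 0.731, -0.001]
contact_force: [0.2, 0.9, 1.0]
gripper_width: 0.82
grasp_force: 0.0
```

```bash
python3 -c "
from h import *
go((.5454,.1745,.30),(.5454,.1745,.217))"
```

```text
t 17.62 pos [0.5398 0.1775 0.3024] F [0.2 0.9 1. ] w 0.8203572745201485 turn [-0.05  0.05  0.31]
delta [-3.4  5.4  2.4]
delta [ 0.1  0.1 83. ]
```

Emit:
drive_tool(increments=[{"dx": -0.0034, "dy": 0.0054, "dz": 0, "wx": 0, "wy": 0, "wz": 0.3, "claw": 0.07}, {"dx": 0, "dy": 0, "dz": 0, "wx": 0, "wy": 0, "wz": 0, "claw": 0.07}, {"dx": 0, "dy": 0, "dz": 0.025, "wx": 0, "wy": 0, "wz": 0, "claw": 0.07}, {"dx": 0, "dy": 0, "dz": 0.02, "wx": 0, "wy": 0, "wz": 0, "claw": 0.07}, {"dx": 0, "dy": 0, "dz": 0, "wx": 0, "wy": 0, "wz": 0, "claw": 0.07}, {"dx": 0, "dy": 0, "dz": 0, "wx": 0, "wy": 0, "wz": 0, "claw": 0.07}])

```text
t: 18.38
eef_pos: [0.5459, 0.176, 0.2588]
tool_rot: [0.0, 0.684, 0.73, 0.0]
contact_force: [-0.5, 0.6, -0.6]
gripper_width: 0.822
grasp_force: 0.0
```

```bash
python3 -c "
from h import *
go((.5454,.1745,.217))"
```

```text
t 18.38 pos [0.5459 0.176  0.2588] F [-0.5  0.6 -0.6] w 0.8217384963073185 turn [ 0.06 -0.02  0.09]
delta [-1.4 -0.6 41.8]
```

Emit:
drive_tool(increments=[{"dx": -0.0014, "dy": -0.0005, "dz": 0.02, "wx": 0, "wy": 0, "wz": 0, "claw": 0.07}, {"dx": 0, "dy": 0, "dz": 0.015, "wx": 0, "wy": 0, "wz": 0, "claw": 0.07}, {"dx": 0, "dy": 0, "dz": 0.007, "wx": 0, "wy": 0, "wz": 0, "claw": 0.07}, {"dx": 0, "dy": 0, "dz": 0, "wx": 0, "wy": 0, "wz": 0, "claw": 0.06}, {"dx": 0, "dy": 0, "dz": 0, "wx": 0, "wy": 0, "wz": 0, "claw": 0.05}])

```text
t: 19.0
eef_pos: [0.5454, 0.1747, 0.2166]
tool_rot: [0.0, 0.684, 0.73, 0.0]
contact_force: [0.0, 0.6, -0.0]
gripper_width: 0.589
grasp_force: 0.0
```

Emit:
drive_tool(increments=[{"dx": 0, "dy": 0, "dz": 0, "wx": 0, "wy": 0, "wz": 0, "claw": 0.02}, {"dx": 0, "dy": 0, "dz": 0, "wx": 0, "wy": 0, "wz": 0, "claw": 0.02}, {"dx": 0, "dy": 0, "dz": 0, "wx": 0, "wy": 0, "wz": 0, "claw": 0.02}, {"dx": 0, "dy": 0, "dz": 0, "wx": 0, "wy": 0, "wz": 0, "claw": 0.02}, {"dx": 0, "dy": 0, "dz": 0, "wx": 0, "wy": 0, "wz": 0, "claw": 0.02}, {"dx": 0, "dy": 0, "dz": 0, "wx": 0, "wy": 0, "wz": 0, "claw": 0.02}], newtons=35)

```text
t: 19.75
eef_pos: [0.5448, 0.1747, 0.2171]
tool_rot: [0.0, 0.684, 0.73, 0.0]
contact_force: [-4.5, -1.0, 6.8]
gripper_width: 0.363
grasp_force: 37.0
```

```bash
python3 -c "
from h import *
go((.5454,.1745,.217))"
```

```text
t 19.75 pos [0.5448 0.1747 0.2171] F [-4.5 -1.   6.8] w 0.3634513178655588 turn [0.02 0.01 0.11]
delta [-0.2  0.6  0.1]
```

The width of about 31 mm shows the button is squeezed in. Next I draw the boom out smoothly.

Emit:
drive_tool(increments=[{"dx": -0.003, "dy": -0.0004, "dz": 0, "wx": 0, "wy": 0, "wz": 0, "claw": 0.02}, {"dx": -0.007, "dy": 0, "dz": 0, "wx": 0, "wy": 0, "wz": 0, "claw": 0.02}, {"dx": -0.01, "dy": 0, "dz": 0, "wx": 0, "wy": 0, "wz": 0, "claw": 0.02}, {"dx": -0.01, "dy": 0, "dz": 0, "wx": 0, "wy": 0, "wz": 0, "claw": 0.02}, {"dx": -0.01, "dy": 0, "dz": 0, "wx": 0, "wy": 0, "wz": 0, "claw": 0.02}, {"dx": 0, "dy": 0, "dz": 0, "wx": 0, "wy": 0, "wz": 0, "claw": 0.02}, {"dx": 0, "dy": 0, "dz": 0, "wx": 0, "wy": 0, "wz": 0, "claw": 0.02}])

```text
t: 20.62
eef_pos: [0.5473, 0.1354, 0.2171]
tool_rot: [-0.0, 0.684, 0.73, 0.001]
contact_force: [-3.4, 4.2, 7.2]
gripper_width: 0.367
grasp_force: 36.8
```

```bash
python3 -c "
from h import *
go((.5448+.130*.0623,.1747-.13*.998,.217))"
```

```text
t 20.62 pos [0.5473 0.1354 0.2171] F [-3.4  4.2  7.2] w 0.3665101751455219 turn [ 0.07 -0.08  0.13]
delta [-90.7  -0.3  -0. ]
```

Moving with a spring force of about 4 N; carry on.

Emit:
drive_tool(increments=[{"dx": -0.01, "dy": 0, "dz": 0, "wx": 0, "wy": 0, "wz": 0, "claw": 0.02}, {"dx": -0.012, "dy": 0, "dz": 0, "wx": 0, "wy": 0, "wz": 0, "claw": 0.02}, {"dx": -0.012, "dy": 0, "dz": 0, "wx": 0, "wy": 0, "wz": 0, "claw": 0.02}, {"dx": -0.012, "dy": 0, "dz": 0, "wx": 0, "wy": 0, "wz": 0, "claw": 0.02}, {"dx": -0.012, "dy": 0, "dz": 0, "wx": 0, "wy": 0, "wz": 0, "claw": 0.02}, {"dx": -0.012, "dy": 0, "dz": 0, "wx": 0, "wy": 0, "wz": 0, "claw": 0.02}, {"dx": -0.012, "dy": 0, "dz": 0, "wx": 0, "wy": 0, "wz": 0, "claw": 0.02}, {"dx": -0.006, "dy": 0, "dz": 0, "wx": 0, "wy": 0, "wz": 0, "claw": 0.02}, {"dx": -0.002, "dy": 0, "dz": 0, "wx": 0, "wy": 0, "wz": 0, "claw": 0.02}, {"dx": 0, "dy": 0, "dz": 0, "wx": 0, "wy": 0, "wz": 0, "claw": 0.02}, {"dx": 0, "dy": 0, "dz": 0, "wx": 0, "wy": 0, "wz": 0, "claw": 0.02}, {"dx": 0, "dy": 0, "dz": 0, "wx": 0, "wy": 0, "wz": 0, "claw": 0.02}])

```text
t: 22.12
eef_pos: [0.553, 0.0459, 0.2171]
tool_rot: [-0.0, 0.684, 0.73, 0.001]
contact_force: [-3.4, 4.4, 9.0]
gripper_width: 0.362
grasp_force: 37.1
```

```bash
python3 - <<'E'
from h import *
go((.5448+.130*.0623,.1747-.13*.998,.217))
st=np.array([.5564,-.0021]);ex=np.array([.0623,-.998]);m=st+ex*(.060-.266)
P={}
for n in("scene","top"):
    p,d=read_camera(n);np.savez(n+"3.npz",p=p,d=d);uv=proj(n,[*(m+ex*.02),.22])[0].round().astype(int);print(n,uv,np.round(proj(n,[*m,.225])[0],1))
    c=p[uv[1]-25:uv[1]+25,uv[0]-33:uv[0]+33];P[n]=cv2.resize(c,(396,300),interpolation=cv2.INTER_CUBIC)[:,:,::-1]
    # brightness profile along top of bar, from mouth outward (mm)
    s=np.arange(-10,50,2.);print([int(p[int(round(v)),int(round(u))].min()) for u,v in proj(n,np.c_[m+ex*s[:,None]/1e3,np.full(len(s),.217)])])
cv2.imwrite("pics/r.png",np.hstack([P["scene"],P["top"]]))
E
```

```text
t 22.12 pos [0.553  0.0459 0.2171] F [-3.4  4.4  9. ] w 0.3620833016881356 turn [ 0.04 -0.07  0.14]
delta [-0.9 -0.2  0.1]
scene [393 183] [401.1 178.8]
[137, 75, 88, 98, 98, 115, 139, 132, 132, 139, 142, 142, 142, 87, 138, 140, 139, 139, 111, 115, 139, 139, 138, 126, 139, 139, 138, 122, 100, 138]
top [229 250] [218.8 250.6]
[165, 163, 150, 117, 91, 106, 128, 128, 144, 152, 153, 154, 153, 154, 154, 153, 153, 151, 147, 140, 144, 144, 151, 152, 152, 151, 151, 151, 151, 151]
```

View pics/r.png

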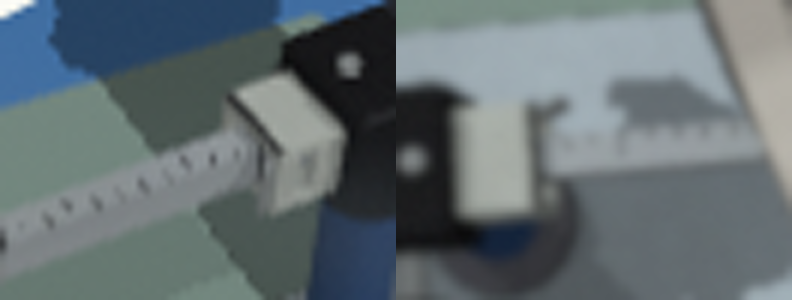

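The crops show the bar out, with ticks every 10 mm and a longer dark line just at the mouth at about (261,165) in the scene crop. I'll check the tick phase more finely.

```bash
python3 - <<'E'
from h import *
st=np.array([.5564,-.0021]);ex=np.array([.0623,-.998]);ey=np.array([.998,.0623]);m=st+ex*(.060-.266)
for n in("scene","top"):
    g=cv2.cvtColor(np.load(n+"3.npz")["p"],cv2.COLOR_RGB2GRAY).astype(np.float32)
    s=np.arange(-12,60,1.)
    def prof(y,z):
        uv=proj(n,np.c_[m+ex*s[:,None]/1e3+ey*y,np.full(len(s),z)]).astype(np.float32)
        return cv2.remap(g,uv[:,:1].copy(),uv[:,1:].copy(),cv2.INTER_CUBIC).ravel()
    for y in(-.005,-.0025,0,.0025,.005):
        p=prof(y,.217);w=s>=8;ph=np.angle(np.sum((p[w][:50]-p[w][:50].mean())*np.exp(2j*np.pi*s[w][:50]/10)))
        print(n,y,"phase dark at",round(((ph+np.pi)/(2*np.pi)*10)%10,1),p[:26].astype(int))
    print(" sleeve top",prof(0,.225)[:24].astype(int))
E
```

```text
scene -0.005 phase dark at 5.2 [146 119  89  61  56  71  87  93  97 104 110 118 125 131 140 145 147 147
 146 147 148 148 149 150 150 147]
scene -0.0025 phase dark at 5.5 [150 131 100  72  61  66  80  93 100 103 110 118 124 132 140 145 147 146
 146 147 148 147 147 146 144 139]
scene 0 phase dark at 6.0 [163 143 111  80  66  71  84  92  95 102 110 117 125 132 140 144 139 134
 136 142 147 148 147 148 149 143]
scene 0.0025 phase dark at 6.7 [156 137 107  78  67  73  81  84  85  93 106 118 118 120 129 139 142 131
 118 118 129 142 146 145 145 148]
scene 0.005 phase dark at 7.5 [159 143 112  78  60  66  88 101  88  72  76  93 112 117 115 120 129 136
 132 122 118 125 133 137 138 137]
 sleeve top [161 161 161 162 161 152 137 110  76  62  65  77  90 101 109 116 120 122
 129 138 144 146 143 142]
top -0.005 phase dark at 5.0 [169 169 168 169 167 164 156 143 127 108  93  85  87  95 105 116 125 133
 137 140 143 144 144 145 144 143]
top -0.0025 phase dark at 8.0 [168 169 168 169 168 164 157 143 128 109  96  91  97 109 118 130 139 146
 153 156 158 158 159 159 159 159]
top 0 phase dark at 9.1 [169 169 169 169 168 164 159 144 130 111  98  93  99 111 121 132 142 147
 153 156 157 157 157 158 159 159]
top 0.0025 phase dark at 9.5 [170 169 169 168 168 163 157 142 127 109  95  91  97 109 121 131 141 147
 152 154 153 151 149 150 152 155]
top 0.005 phase dark at 9.4 [170 170 170 169 167 160 154 138 123 105  93  90  96 108 120 129 139 144
 148 149 149 147 147 149 152 156]
 sleeve top [169 169 170 169 168 169 167 163 156 140 124 105  95  93 102 115 125 137
 144 150 154 156 156 155]
```

Measured against the visible mouth edge, both views put the tick phase at about 9–9.5 mm. That means an extension of about 129 mm, matching the TCP travel of 129.1 mm. A 0.9 mm nudge finishes it.

Emit:
drive_tool(increments=[{"dx": -0.0008, "dy": 0, "dz": 0, "wx": 0, "wy": 0, "wz": 0, "claw": 0.02}, {"dx": 0, "dy": 0, "dz": 0, "wx": 0, "wy": 0, "wz": 0, "claw": 0.02}, {"dx": 0, "dy": 0, "dz": 0, "wx": 0, "wy": 0, "wz": 0, "claw": 0.02}, {"dx": 0, "dy": 0, "dz": 0, "wx": 0, "wy": 0, "wz": 0, "claw": 0.02}, {"dx": 0, "dy": 0, "dz": 0, "wx": 0, "wy": 0, "wz": 0, "claw": 0.02}, {"dx": 0, "dy": 0, "dz": 0, "wx": 0, "wy": 0, "wz": 0, "claw": 0.02}])

```text
t: 22.98
eef_pos: [0.5531, 0.0451, 0.2171]
tool_rot: [-0.0, 0.684, 0.73, 0.001]
contact_force: [-4.8, 3.5, 8.5]
gripper_width: 0.366
grasp_force: 37.1
```

```bash
python3 - <<'E'
from h import *
go((.5448+.130*.0623,.1747-.13*.998,.217))
o=get_obs()
if abs(o["eef_pos"][1]-.045)<.002 and o["grasp_force"]>20: print(hand_in())
E
```

```text
t 22.98 pos [0.5531 0.0451 0.2171] F [-4.8  3.5  8.5] w 0.36631702535730315 turn [ 0.04 -0.08  0.15]
delta [-0.2 -0.2  0.1]
the job is handed in; nothing more can be done
None
```

I handed the job in at about 23 s with both discs stacked flat on the stage and the boom held about 130 mm out, its full-width line at the mouth of the sleeve; the hand-in gave no verdict.

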